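# Find a tool key's slot on the step gauge

## Robot

A 6-joint arm with a two-finger parallel gripper is mounted at the origin on the work surface. World frame = base frame: x ahead of the robot, y to its left, z up, the work surface at z = 0. Lengths are in mm, angles in rad, forces in N, time in s.
With the tool pointing down it reaches from about 350 to 875 mm from the base axis. Payload 4.2 kg.
Tool frame: the origin (TCP) lies at the very end of the fingers, on their centre line; the grasp point (between the pads) lies 19 mm behind it (pinch_z is the distance from the TCP to the grasp point, in mm); z points along the fingers, y is the line along which they close (so a half turn about z gives the same grasp; the last joint's range is limited). The gripper opens to 85 mm and grips with 20 to 120 N. Pads are 22 mm wide; open, the fingers measure 114 mm over their backs; the gripper's body (76 mm by 85 mm) begins 54 mm behind the grasp point. The pads swing forward as they close: fully open they stand 13 mm farther back than shut.
Start: joints at [-0.87, 0.385, 0.008, 0, -1.194, -0.259], TCP at [267.241, -564.961, 231.312] pointing down, gripper open.
Joint ranges: [-3.14, 3.14], [-1.21, 2.06], [-1.07, 1.41], [-3.16, 2.05], [-2.99, -0.16], [-3.1, 3.1]. Speed limits (rad/s): [2.79, 2.79, 3.14, 3.14, 3.14, 3.14].

## Interface

Orientations are given as a unit quaternion [x, y, z, w].
In Python, from bench import * gives the robot as it stands.
- The arm moves only by the tool arm_command, never from a script. Its argument "steps" is one flat list of numbers, 4 for each row, row after row: the shift along the tool's x, y, z in m, then the turn about the tool's z in rad. In form: [tx, ty, tz, roll, tx, ty, tz, roll, ...]. A call has 1 to 20 rows; each row shifts and turns the commanded pose from where the row before left it, along the tool's axes as they then stand; what a row does not reach is not made up. A row lasts 1/8 s, in which the tool goes at most 62.5 mm and 10.7 degrees, less where a joint would pass 70% of its speed; a pose out of reach is approached as far as the arm can. A call with a gripper value outside its range is refused whole. "grip" is the finger opening in m, from 0 to 0.0854, set as the call begins (left out, the last holds). The fingers move at their own pace and stop on an object; the grip force is fixed at half the most. Time passes only in rows, so rows that do not move let the fingers close. It gives the time, the measured TCP pose, the force, the opening and the grip force at its end, in the units of the state.
- read_state(): the state, without advancing time (a new reading comes with each control period).
- get_image(name): name is "scene" or "top" or "wrist"; returns the picture (480x640x3 uint8, red, green, blue); there is no depth.
- get_calibration(name): a dict with "camera_matrix" (3x3 intrinsics, pixels), "cam_to_world" (4x4, takes a point from camera to world coordinates). Camera axes: x right, y down, z forward; pixel columns grow to the right and rows downward; lengths in mm; the calibration is good to about 2 mm. A picture is of the moment at which its call begins: read the wrist's pose just before it. get_calibration takes no time and is no camera call; for the wrist camera it gives the pose at the moment of the call.
- job_done(): hands the job in; it is judged then, once.
The state is a dict: "clock": time; "joints": joint angles; "joint_vel": joint speeds; "joint_efforts": joint torques, N m; "position": TCP position; "ee_rot": TCP orientation; "contact_force": force on the tool from outside, world axes, zero at the start; "wrist_torque": the same for the moment, N m; "gripper_width": finger opening in mm; "grasp_force": force on a finger pad.
Only numpy, scipy, OpenCV 4.12 (cv2) and the standard library are available. Lean on these libraries where they do the work, as an engineer would, in place of code of your own. Each camera call takes 0.05 s, during which the arm holds its last target. There are 200 camera calls.

## Task

Take the key that stands alone in the single-hole wooden block and find its size on the step gauge: set it upright and square over the narrowest slot, feel gently whether it goes in, and work up slot by slot, never skipping one, until the first slot takes it. Leave it there, upright and fully home with its head down on the gauge, and let go; do not push hard, do not put it into any wider slot, and leave the spare keys and the rest of the bench alone.

Things in the scene. Friction and masses are not known exactly. Their poses are not given: they have to be found in the camera images.
- gauge: aluminium step gauge, block 68 (x) x 170 (y) mm, top 50 mm above the bench, on springs that give straight down 1 mm per 3 N, 9 mm at most. Six square-edged slots through it from above in a row along y, 26 mm pitch, each 36 mm long (x), narrowest at the +y end. Play of a tongue in its tightest slot 1.5 mm; the next is 2 mm too narrow. Home, the foot is 28 mm below the top. Origin: bench level
- slot0 (a point): centre of the mouth of the gauge's 7 mm slot, level with the gauge's top; axes as the gauge's
- slot1 (a point): centre of the mouth of the gauge's 10.5 mm slot, level with the gauge's top; axes as the gauge's
- slot2 (a point): centre of the mouth of the gauge's 14 mm slot, level with the gauge's top; axes as the gauge's
- slot3 (a point): centre of the mouth of the gauge's 17.5 mm slot, level with the gauge's top; axes as the gauge's
- slot4 (a point): centre of the mouth of the gauge's 21 mm slot, level with the gauge's top; axes as the gauge's
- slot5 (a point): centre of the mouth of the gauge's 24.5 mm slot, level with the gauge's top; axes as the gauge's
- cradle: wooden block 85 x 85 x 40 mm high, fixed, with a single round hole of 42 mm; the key to be gauged stands in it with its tongue in the hole and its head resting on the block's top. Origin: centre of the underside
- rack: wooden block 85 mm (x) by 185 mm (y) by 40 mm high, fixed, with two 42 mm holes 96 mm apart that hold the two spare keys in the same way. Origin: centre of the underside
- key_p: steel T key, 0.3 kg: head 60 (x) x 26 (y) x 36 mm, spanning z = 28 to 64 mm; under its middle a tongue 30 mm long (x), 28 mm deep and 12.5, 16 or 19.5 mm thick (y): one key of each, which is which is not known. Origin: centre of the tongue's foot, z up. One of the three, a different one each time, stands alone in the cradle, the others in the rack
- key_q: steel T key, 0.3 kg: head 60 (x) x 26 (y) x 36 mm, spanning z = 28 to 64 mm; under its middle a tongue 30 mm long (x), 28 mm deep and 12.5, 16 or 19.5 mm thick (y): one key of each, which is which is not known. Origin: centre of the tongue's foot, z up. One of the three, a different one each time, stands alone in the cradle, the others in the rack
- key_r: steel T key, 0.3 kg: head 60 (x) x 26 (y) x 36 mm, spanning z = 28 to 64 mm; under its middle a tongue 30 mm long (x), 28 mm deep and 12.5, 16 or 19.5 mm thick (y): one key of each, which is which is not known. Origin: centre of the tongue's foot, z up. One of the three, a different one each time, stands alone in the cradle, the others in the rack
- cup: paper coffee cup with black lid, 82 mm across, 110 mm high, loose. Origin: centre of the underside
- bracket_a: loose bent steel bracket, 45 x 35 x 34 mm. Origin: centre of its foot's underside
- bracket_b: loose bent steel bracket, 45 x 35 x 34 mm. Origin: centre of its foot's underside
Things that resemble listed ones, but are neither listed nor needed, are in the scene too. What is shaped like the part that bears gauge but yellow is not meant. Leave any turquoise look-alike of the cradle alone.

How it is judged (in metres and radians):
On the way, in this order (a step that is already met when the one before it is completed fails the run):
1. a key is lifted clear out of its block (height (world z) of any of key_p, key_q, key_r above 0.045 m), for 0.1 s.
2. the key is felt on the narrowest slot (set square over it, within 6 mm across and 12 mm lengthwise, touching with more than 1 N) (((x of key_p in the frame of slot0 between -0.012 and 0.012 m and y of key_p in the frame of slot0 between -0.006 and 0.006 m and angle between the x axis of key_p and the x axis of gauge, either way round below 0.2 rad and contact force between key_p and gauge above 1 N and z of key_p in the frame of slot0 above -0.004 m) or (x of key_q in the frame of slot0 between -0.012 and 0.012 m and y of key_q in the frame of slot0 between -0.006 and 0.006 m and angle between the x axis of key_q and the x axis of gauge, either way round below 0.2 rad and contact force between key_q and gauge above 1 N and z of key_q in the frame of slot0 above -0.004 m) or (x of key_r in the frame of slot0 between -0.012 and 0.012 m and y of key_r in the frame of slot0 between -0.006 and 0.006 m and angle between the x axis of key_r and the x axis of gauge, either way round below 0.2 rad and contact force between key_r and gauge above 1 N and z of key_r in the frame of slot0 above -0.004 m))), for 0.02 s.
3. the key is felt on the second slot (set square over it, within 6 mm across and 12 mm lengthwise, touching with more than 1 N) (((x of key_p in the frame of slot1 between -0.012 and 0.012 m and y of key_p in the frame of slot1 between -0.006 and 0.006 m and angle between the x axis of key_p and the x axis of gauge, either way round below 0.2 rad and contact force between key_p and gauge above 1 N and z of key_p in the frame of slot1 above -0.004 m) or (x of key_q in the frame of slot1 between -0.012 and 0.012 m and y of key_q in the frame of slot1 between -0.006 and 0.006 m and angle between the x axis of key_q and the x axis of gauge, either way round below 0.2 rad and contact force between key_q and gauge above 1 N and z of key_q in the frame of slot1 above -0.004 m) or (x of key_r in the frame of slot1 between -0.012 and 0.012 m and y of key_r in the frame of slot1 between -0.006 and 0.006 m and angle between the x axis of key_r and the x axis of gauge, either way round below 0.2 rad and contact force between key_r and gauge above 1 N and z of key_r in the frame of slot1 above -0.004 m))), for 0.02 s.
4. the key is felt on the third slot or goes into it (set square over it, within 6 mm across and 12 mm lengthwise, touching with more than 1 N) (((x of key_p in the frame of slot2 between -0.012 and 0.012 m and y of key_p in the frame of slot2 between -0.006 and 0.006 m and angle between the x axis of key_p and the x axis of gauge, either way round below 0.2 rad and contact force between key_p and gauge above 1 N and z of key_p in the frame of slot2 above -0.004 m) or (x of key_q in the frame of slot2 between -0.012 and 0.012 m and y of key_q in the frame of slot2 between -0.006 and 0.006 m and angle between the x axis of key_q and the x axis of gauge, either way round below 0.2 rad and contact force between key_q and gauge above 1 N and z of key_q in the frame of slot2 above -0.004 m) or (x of key_q in the frame of slot2 between -0.012 and 0.012 m and y of key_q in the frame of slot2 between -0.006 and 0.006 m and angle between the x axis of key_q and the x axis of gauge, either way round below 0.2 rad and z of key_q in the frame of slot2 below -0.002 m) or (x of key_r in the frame of slot2 between -0.012 and 0.012 m and y of key_r in the frame of slot2 between -0.006 and 0.006 m and angle between the x axis of key_r and the x axis of gauge, either way round below 0.2 rad and contact force between key_r and gauge above 1 N and z of key_r in the frame of slot2 above -0.004 m))), for 0.02 s.
5. the key is felt on the fourth slot or goes into it, unless it is already 20 mm down in the third (set square over it, within 6 mm across and 12 mm lengthwise, touching with more than 1 N) (((x of key_p in the frame of slot3 between -0.012 and 0.012 m and y of key_p in the frame of slot3 between -0.006 and 0.006 m and angle between the x axis of key_p and the x axis of gauge, either way round below 0.2 rad and contact force between key_p and gauge above 1 N and z of key_p in the frame of slot3 above -0.004 m) or (x of key_p in the frame of slot3 between -0.012 and 0.012 m and y of key_p in the frame of slot3 between -0.006 and 0.006 m and angle between the x axis of key_p and the x axis of gauge, either way round below 0.2 rad and z of key_p in the frame of slot3 below -0.002 m) or (x of key_q in the frame of slot3 between -0.012 and 0.012 m and y of key_q in the frame of slot3 between -0.006 and 0.006 m and angle between the x axis of key_q and the x axis of gauge, either way round below 0.2 rad and contact force between key_q and gauge above 1 N and z of key_q in the frame of slot3 above -0.004 m) or (z of key_q in the frame of slot2 below -0.02 m and y of key_q in the frame of slot2 between -0.006 and 0.006 m and x of key_q in the frame of slot2 between -0.012 and 0.012 m) or (x of key_r in the frame of slot3 between -0.012 and 0.012 m and y of key_r in the frame of slot3 between -0.006 and 0.006 m and angle between the x axis of key_r and the x axis of gauge, either way round below 0.2 rad and contact force between key_r and gauge above 1 N and z of key_r in the frame of slot3 above -0.004 m))), for 0.02 s.
At the end, for the whole second after the job is handed in: the cradle's key is in the tightest slot that takes it: within 4 mm of the slot's centre across and 6 mm lengthwise, foot 25.5 mm or more below the gauge's top, upright within 0.06 rad, at rest, released; each spare key within 20 mm of where it stood (((x of key_p in the frame of slot3 between -0.006 and 0.006 m and y of key_p in the frame of slot3 between -0.004 and 0.004 m and z of key_p in the frame of slot3 below -0.0255 m and angle between key_p's own z axis and vertical below 0.06 rad and linear speed of key_p below 0.02 m/s and distance of each of key_q, key_r from where it was at the start of the episode below 0.02 m and horizontal distance between each of key_q, key_r and cradle above 0.08 m) or (x of key_q in the frame of slot2 between -0.006 and 0.006 m and y of key_q in the frame of slot2 between -0.004 and 0.004 m and z of key_q in the frame of slot2 below -0.0255 m and angle between key_q's own z axis and vertical below 0.06 rad and linear speed of key_q below 0.02 m/s and distance of each of key_p, key_r from where it was at the start of the episode below 0.02 m and horizontal distance between each of key_p, key_r and cradle above 0.08 m) or (x of key_r in the frame of slot4 between -0.006 and 0.006 m and y of key_r in the frame of slot4 between -0.004 and 0.004 m and z of key_r in the frame of slot4 below -0.0255 m and angle between key_r's own z axis and vertical below 0.06 rad and linear speed of key_r below 0.02 m/s and distance of each of key_p, key_q from where it was at the start of the episode below 0.02 m and horizontal distance between each of key_p, key_q and cradle above 0.08 m))); the robot touches nothing.
It fails at once if a key is pushed against the gauge with more than 30 N (contact force between any of key_p, key_q, key_r and gauge above 30 N).
It fails at once if the hand or the arm presses on the gauge with more than 30 N (contact force between any of the arm, the fingers and gauge above 30 N).
It fails at once if a key is let more than 6 mm down into a slot that is wider than the tightest one that takes it ((z of key_p in the frame of gauge below 0.044 m and y of key_p in the frame of gauge between -0.085 and -0.026 m and x of key_p in the frame of gauge between -0.018 and 0.018 m) or (z of key_q in the frame of gauge below 0.044 m and y of key_q in the frame of gauge between -0.085 and 0 m and x of key_q in the frame of gauge between -0.018 and 0.018 m) or (z of key_r in the frame of gauge below 0.044 m and y of key_r in the frame of gauge between -0.085 and -0.052 m and x of key_r in the frame of gauge between -0.018 and 0.018 m)).
It fails at once if the coffee cup or one of the two loose brackets is shifted by more than 30 mm (distance of any of cup, bracket_a, bracket_b from where it was at the start of the episode above 0.03 m).
It also fails if it takes over 64 s, if anything falls off the work surface, if the arm or the gripper's body presses on something with over 40 N, if the wrist force passes 120 N, or if a joint passes its speed limit or range.

## Working session

There is one attempt and no reset: what is moved stays moved. The work goes in short steps, Python scripts to look and compute and a tool call to move; the robot and the scene stay as the last step left them, time stands still between calls to the robot, and variables do not carry over. Pictures are saved under pics/ and viewed, at most 10 in all, crops included, and the job is handed in when it is done.

Besides the shell and the picture viewer there is one more tool, called in YAML: its name, and indented under it one key for each argument. arm_command: Moves the arm, as the interface text tells. Its arguments: {"type":"object","properties":{"steps":{"type":"array","items":{"type":"number"}},"grip":{"type":"number"}},"required":["steps"]}

```bash
mkdir -p pics; ls; python3 - <<'E'
from bench import *
import cv2, numpy as np
for n in ("scene","top"):
    im=get_image(n); cv2.imwrite(f"pics/{n}0.png",im[:,:,::-1]); c=get_calibration(n); print(n,np.round(c["camera_matrix"],1).tolist(),np.round(c["cam_to_world"],3).tolist())
s=read_state(); print(s["clock"],s["position"],s["ee_rot"])
E
```

```text
pics
scene [[472.6, 0.0, 316.6], [0.0, 472.6, 243.7], [0.0, 0.0, 1.0]] [[-0.673, 0.494, -0.551, 1063.07], [0.74, 0.434, -0.514, 374.033], [-0.015, -0.753, -0.657, 684.192], [0.0, 0.0, 0.0, 1.0]]
top [[615.0, 0.0, 325.9], [0.0, 615.0, 238.0], [0.0, 0.0, 1.0]] [[0.026, -0.993, 0.117, 365.973], [-1.0, -0.025, 0.008, -82.258], [-0.005, -0.118, -0.993, 1546.215], [0.0, 0.0, 0.0, 1.0]]
0.1 [ 267.02582144 -564.50671142  230.3265377 ] [-2.19055714e-01  9.75711845e-01  9.54450776e-04 -2.78988535e-04]
```

View pics/scene0.png

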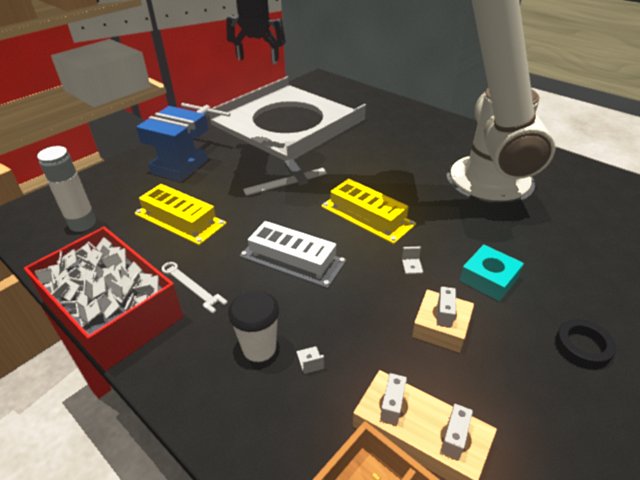

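View pics/top0.png

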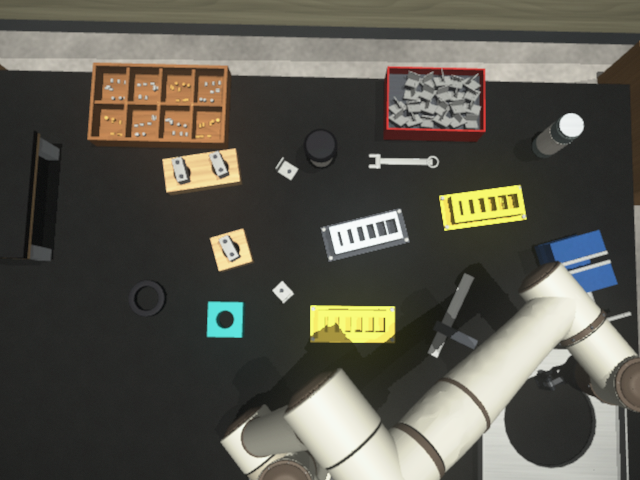

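The scene view shows the lone key in the wooden cradle at (447,305) and the aluminium gauge at (293,250). The rack holds two keys at (393,397) and (458,430). In the top view the cradle key is at (231,247) and the gauge at (365,235), with its narrowest slot on the left (+y).

```bash
cat > h.py <<'E'
from bench import *
import cv2, numpy as np
def ray(c,uv):
    K=np.array(c["camera_matrix"]);T=np.array(c["cam_to_world"])
    d=T[:3,:3]@np.linalg.solve(K,[uv[0],uv[1],1.]);return T[:3,3],d/np.linalg.norm(d)
def plane(c,uv,z):
    o,d=ray(c,uv);return o+d*(z-o[2])/d[2]
def tri(rays):
    A=np.zeros((3,3));b=np.zeros(3)
    for o,d in rays:
        P=np.eye(3)-np.outer(d,d);A+=P;b+=P@o
    p=np.linalg.solve(A,b);return p,[np.linalg.norm((np.eye(3)-np.outer(d,d))@(p-o)) for o,d in rays]
def gray(im,lo,hi=256,sat=40):
    h=cv2.cvtColor(im,cv2.COLOR_RGB2HSV);return ((h[...,1]<sat)&(h[...,2]>=lo)&(h[...,2]<hi)).astype(np.uint8)*255
def blobs(m,roi,amin=30):
    x0,y0,x1,y1=roi;s=np.zeros_like(m);s[y0:y1,x0:x1]=m[y0:y1,x0:x1]
    cs,_=cv2.findContours(s,cv2.RETR_EXTERNAL,cv2.CHAIN_APPROX_NONE)
    return [c for c in sorted(cs,key=cv2.contourArea,reverse=True) if cv2.contourArea(c)>=amin]
E
python3 - <<'E'
from h import *
t=cv2.imread("pics/top0.png")[:,:,::-1].copy(); s=cv2.imread("pics/scene0.png")[:,:,::-1].copy()
ct=get_calibration("top");cs=get_calibration("scene")
for nm,roi,roi2,z in (("key",(215,232,248,265),(425,280,470,325),76),("gauge",(318,205,412,262),(240,215,345,285),50)):
    for im,c,r,n in ((t,ct,roi,"top"),(s,cs,roi2,"scene")):
        for lo in (110,170):
            b=blobs(gray(im,lo),r)
            for k in b[:1]:
                R=cv2.minAreaRect(k); P=[plane(c,p,z)[:2].round(0).tolist() for p in cv2.boxPoints(R)]
                print(nm,n,lo,np.round(R[0],1),np.round(R[1],1),round(R[2],1),P,plane(c,R[0],z).round(1))
print(get_calibration("wrist")["cam_to_world"].round(3).tolist(), get_calibration("wrist")["camera_matrix"][0])
E
```

```text
key top 110 [228.2 247.7] [24.7 11.4] 62.1 [[530.0, 190.0], [543.0, 167.0], [491.0, 136.0], [478.0, 160.0]] [510.4 163.4  76. ]
key top 170 [227.9 247.5] [24.1 10.2] 61.4 [[530.0, 190.0], [542.0, 169.0], [492.0, 139.0], [480.0, 160.0]] [510.8 164.1  76. ]
key scene 110 [447. 300.] [28. 16.] 90.0 [[495.0, 137.0], [476.0, 158.0], [533.0, 191.0], [550.0, 171.0]] [514.3 164.8  76. ]
key scene 170 [447.5 300. ] [26. 15.] 90.0 [[496.0, 140.0], [478.0, 159.0], [531.0, 190.0], [547.0, 171.0]] [513.8 165.4  76. ]
gauge top 110 [364.7 234.3] [34.  82.5] 76.4 [[568.0, -57.0], [622.0, -253.0], [540.0, -274.0], [488.0, -79.0]] [ 554.3 -165.5   50. ]
gauge top 170 [367.4 231.5] [28.4 73.7] 76.0 [[571.0, -76.0], [620.0, -251.0], [552.0, -268.0], [503.0, -94.0]] [ 561.4 -172.    50. ]
gauge scene 110 [291.4 242. ] [86.  26.9] 18.4 [[621.0, -236.0], [552.0, -287.0], [503.0, -94.0], [570.0, -57.0]] [ 561.7 -164.7   50. ]
gauge scene 170 [291.4 241.8] [84.7 25.3] 18.4 [[619.0, -237.0], [553.0, -285.0], [505.0, -94.0], [569.0, -60.0]] [ 561.3 -165.    50. ]
[[-0.428, 0.873, 0.236, 207.761], [0.904, 0.413, 0.113, -592.773], [0.001, 0.262, -0.965, 372.382], [0.0, 0.0, 0.0, 1.0]] [345.3484946    0.         318.96235182]
```

arm_command:
  steps: [-0.0434,0.0231,0.005,0,-0.0434,0.0231,0.005,0,-0.0434,0.0231,0.005,0,-0.0434,0.0231,0.005,0,-0.0434,0.0231,0.005,0,-0.0434,0.0231,0.005,0,-0.0434,0.0231,0.005,0,-0.0434,0.0231,0.005,0,-0.0434,0.0231,0.005,0,-0.0434,0.0231,0.005,0,0,0,0,0.16,0,0,0,0,0,0,0,0]
  grip: 0.05

```text
clock: 1.72
position: [560.4, -170.9, 181.2]
ee_rot: [-0.141, 0.99, 0.0, -0.0]
contact_force: [-0.3, -0.3, 0.1]
gripper_width: 50.0
grasp_force: 0.0
```

```bash
cat > g.py <<'E'
from h import *
import sys
tag=sys.argv[1]
s=read_state();print(s["clock"],s["position"].round(1),s["ee_rot"].round(4),s["contact_force"].round(2))
c=get_calibration("wrist");im=get_image("wrist");cv2.imwrite(f"pics/{tag}.png",im[:,:,::-1])
np.savez(f"{tag}.npz",im=im,K=c["camera_matrix"],T=c["cam_to_world"])
E
python3 g.py w1
```

```text
1.725 [ 560.4 -170.9  181.2] [-1.412e-01  9.900e-01  1.000e-04 -2.000e-04] [-0.32 -0.33  0.08]
```

View pics/w1.png

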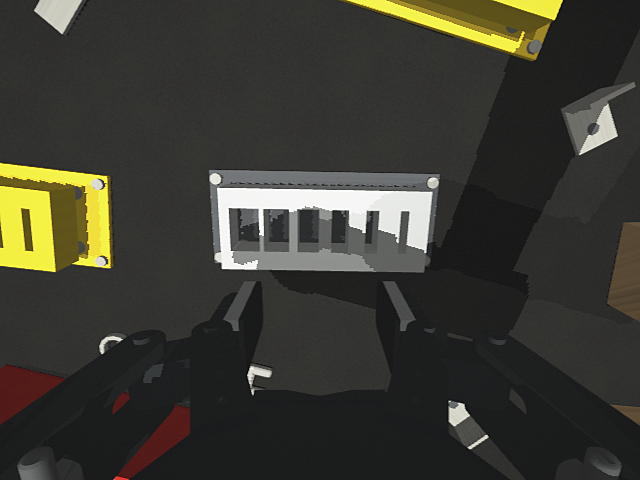

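The wrist view shows the gauge's top face spanning cols 217–433 and rows 187–270. The narrow slot is at right (404,230) and the wide one at left (243,230), with a cast shadow over part. I'll enlarge it for edges.

```bash
python3 - <<'E'
from h import *
im=cv2.imread("pics/w1.png")[165:285,205:445]
cv2.imwrite("pics/w1c.png",cv2.resize(im,None,fx=3.3,fy=3.3,interpolation=cv2.INTER_CUBIC))
E
```

```text
(no output)
```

View pics/w1c.png

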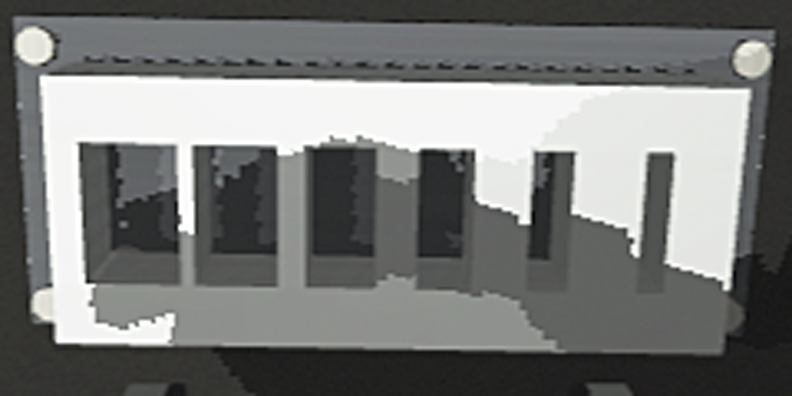

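```bash
python3 - <<'E'
from h import *
d=np.load("w1.npz");c={"camera_matrix":d["K"],"cam_to_world":d["T"]}
px=lambda u,v:np.array([205+(u+.5)/3.3-.5,165+(v+.5)/3.3-.5])
C=[plane(c,px(*p),50) for p in((40,75),(751,88),(725,354),(56,343))]
P=np.array(C)[:,:2];print(P.round(1),"ctr",P.mean(0).round(1))
for i in range(4): e=P[(i+1)%4]-P[i];print(np.linalg.norm(e).round(1),np.degrees(np.arctan2(e[1],e[0])).round(2))
S=[(79,142),(178,144),(180,284),(86,284)],[(194,144),(278,147),(278,285),(196,285)],[(306,147),(377,149),(376,287),(306,287)],[(419,149),(475,150),(472,289),(417,288)],[(535,150),(577,151),(569,291),(530,290)],[(648,151),(675,152),(668,293),(642,292)]
for s in S: print(np.mean([plane(c,px(*p),50)[:2] for p in s],0).round(1))
ct=get_calibration("top");cs=get_calibration("scene")
# near/far visible corners: triangulate centre of top face
p,r=tri([ray(ct,(367.4,231.5)),ray(cs,(291.4,241.8)),ray(c,px(396,213))]);print(p.round(1),np.round(r,1))
p,r=tri([ray(ct,(228.0,247.6)),ray(cs,(447.2,300))]);print("key",p.round(1),np.round(r,1))
E
```

```text
[[ 550.9 -257.6]
 [ 506.3  -93.5]
 [ 571.6  -75.3]
 [ 616.5 -239.7]] ctr [ 561.3 -166.5]
170.1 105.22
67.8 15.57
170.4 -74.73
67.9 -164.74
[ 578.3 -229.1]
[ 571.5 -203.9]
[ 564.8 -178.9]
[ 557.9 -154.1]
[ 550.9 -128.6]
[ 543.9 -103.4]
[ 560.4 -168.4   48.1] [3.9 1.8 2.3]
key [511.  164.2  72.8] [0.3 0.3]
```

arm_command:
  steps: [-0.0058,0.0419,0,0,-0.0058,0.0419,0,0,-0.0058,0.0419,0,0,-0.0058,0.0419,0,0,-0.0058,0.0419,0,0,-0.0058,0.0419,0,0,-0.0058,0.0419,0,0,-0.0058,0.0419,0,0,0,0,0,-0.12,0,0,0,-0.12,0,0,0,0]

```text
clock: 3.15
position: [512.2, 163.9, 181.5]
ee_rot: [-0.257, 0.966, 0.0, 0.0]
contact_force: [-0.5, 0.2, -0.0]
gripper_width: 49.9
grasp_force: 0.0
```

```bash
python3 g.py w2; python3 - <<'E'
import cv2
im=cv2.imread("pics/w2.png")
cv2.imwrite("pics/w2c.png",cv2.resize(im[130:300,210:450],None,fx=3.3,fy=3.3,interpolation=cv2.INTER_CUBIC))
E
```

```text
3.15 [512.2 163.9 181.5] [-2.574e-01  9.663e-01  1.000e-04  1.000e-04] [-0.52  0.2  -0.05]
```

View pics/w2c.png

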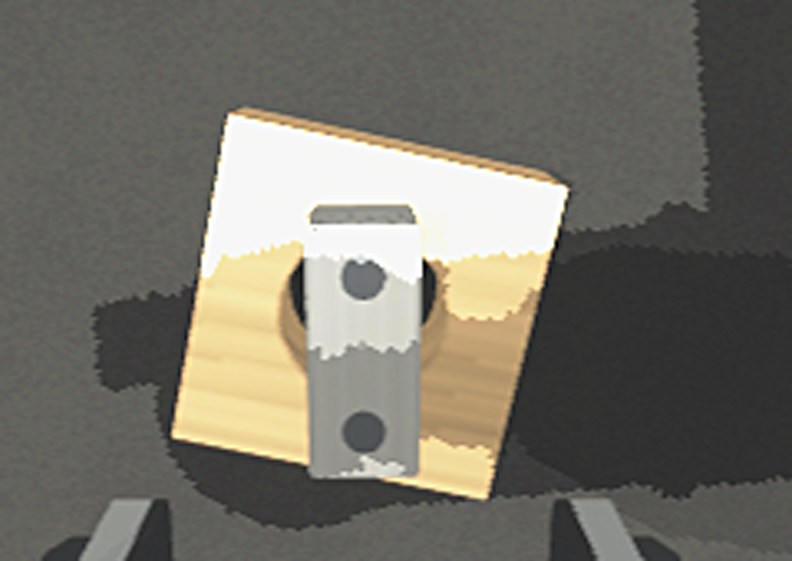

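The close view shows the key's head at crop cols 305–421, rows 223–477, dots at (363,279) and (363,431), almost aligned with the tool.

```bash
python3 - <<'E'
from h import *
d=np.load("w2.npz");c={"camera_matrix":d["K"],"cam_to_world":d["T"]}
px=lambda u,v:np.array([210+(u+.5)/3.3-.5,130+(v+.5)/3.3-.5])
P=np.array([plane(c,px(*p),76)[:2] for p in((305,223),(421,223),(419,475),(309,477))])
print(P.round(1),P.mean(0).round(1))
for i in range(4): e=P[(i+1)%4]-P[i];print(np.linalg.norm(e).round(1),np.degrees(np.arctan2(e[1],e[0])).round(2))
D=[plane(c,px(*p),76)[:2] for p in((363,279),(363,431))];e=D[0]-D[1];print("dots",np.mean(D,0).round(1),np.degrees(np.arctan2(e[1],e[0])).round(2))
p,r=tri([ray(get_calibration("top"),(228.0,247.6)),ray(get_calibration("scene"),(447.2,300)),ray(c,px(363.5,345))]);print(p.round(1),np.round(r,1))
# wrist height/tilt
s=read_state();x,y=s["ee_rot"][:2];X=np.array([x*x-y*y,2*x*y]);Y=np.array([2*x*y,y*y-x*x])
w=P.mean(0)-s["position"][:2];print("tool yaw",np.degrees(np.arctan2(-X[1],-X[0])),"to go",w@X,w@Y)
E
```

```text
[[492.9 138.6]
 [480.3 160.5]
 [530.9 189.9]
 [544.  168.1]] [512.  164.3]
25.3 119.86
58.5 30.19
25.5 -59.02
59.0 -149.98
dots [512.7 164.6] -150.12
[511.  164.   72.7] [0.4 0.2 0.3]
tool yaw 29.776568075447525 to go -0.0271573418388932 0.5112253329878926
```

arm_command:
  steps: [0,0.0005,0.035,-0.005,0,0,0.04,0,0,0,0.035,0,0,0,0.015,0,0,0,0.008,0,0,0,0,0]

```text
clock: 3.95
position: [512.4, 164.8, 48.8]
ee_rot: [-0.26, 0.966, 0.0, 0.0]
contact_force: [-0.8, -0.4, 1.0]
gripper_width: 49.9
grasp_force: 0.0
```

arm_command:
  steps: [0,0,0,0,0,0,0,0,0,0,0,0,0,0,0,0,0,0,0,0,0,0,0,0]
  grip: 0.01

```text
clock: 4.7
position: [512.8, 165.2, 49.7]
ee_rot: [-0.261, 0.965, 0.0, 0.001]
contact_force: [-0.9, -0.7, 6.1]
gripper_width: 25.1
grasp_force: 59.9
```

arm_command:
  steps: [0,0,-0.01,0,0,0,-0.02,0,0,0,-0.03,0,0,0,-0.03,0,0,0,0,0.13,0,0,0,0.13,0.0058,-0.0382,0,0,0.0058,-0.0382,0,0,0.0058,-0.0382,0,0,0.0058,-0.0382,0,0,0.0058,-0.0382,0,0,0.0058,-0.0382,0,0,0.0058,-0.0382,0,0,0,0,0,0,0,0,0,0]

```text
clock: 6.58
position: [542.7, -103.8, 138.0]
ee_rot: [-0.133, 0.991, 0.0, -0.0]
contact_force: [-0.3, 0.2, -2.9]
gripper_width: 25.1
grasp_force: 59.6
```

```bash
python3 g.py w3
```

```text
6.575 [ 542.7 -103.8  138. ] [-1.327e-01  9.912e-01  2.000e-04 -5.000e-04] [-0.32  0.23 -2.9 ]
```

View pics/w3.png

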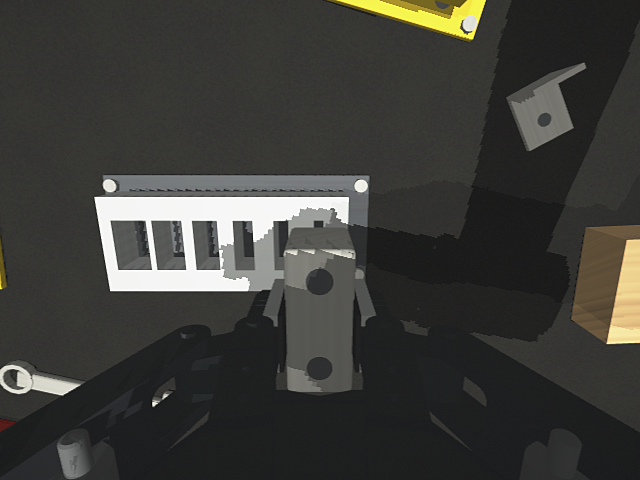

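The key is held upright in view (dots at (320,281) and (319,368), centred on the tool); the gauge slots are to its left and under it.

arm_command:
  steps: [-0.0024,0,0.016,0,0,-0.0002,0.016,0,0,0,0.012,0,0,0,0.003,0,0,0,0.001,0,0,0,0.001,0,0,0,0.001,0,0,0,0.001,0,0,0,0,0,0,0,0,0]

```text
clock: 7.88
position: [545.8, -103.5, 87.6]
ee_rot: [-0.133, 0.991, -0.0, 0.0]
contact_force: [0.0, -0.2, -0.8]
gripper_width: 24.9
grasp_force: 59.6
```

```bash
python3 - <<'E'
from h import *
d=np.load("w3.npz");c={"camera_matrix":d["K"],"cam_to_world":d["T"]}
x,y=-.1327,.9912;X=np.array([x*x-y*y,2*x*y]);Y=np.array([2*x*y,y*y-x*x]);t=np.array([542.7,-103.8])
for p in((319.5,281),(319,368)):
    w=plane(c,p,164.3)[:2]-t;print((w@X).round(2),(w@Y).round(2))
E
```

```text
18.47 0.31
-17.58 0.14
```

arm_command:
  steps: [0,0,0.001,0,0,0,0,0,0,0,-0.008,0,0.0017,-0.013,0,0,0,-0.0129,0,0,0,0,0,0,0,0,0.006,0,0,0,0.001,0,0,0,0.001,0,0,0,0,0,0,0,0,0]

```text
clock: 9.25
position: [550.7, -129.0, 86.6]
ee_rot: [-0.133, 0.991, -0.0, -0.0]
contact_force: [-1.7, -1.2, 2.1]
gripper_width: 24.9
grasp_force: 59.9
```

arm_command:
  steps: [0,0,-0.007,0,-0.0003,-0.013,0,0,-0.0003,-0.013,0,0,0,0,0,0,0,0,0,0]

```text
clock: 9.88
position: [558.0, -154.1, 92.9]
ee_rot: [-0.133, 0.991, 0.0, -0.0]
contact_force: [-0.7, -0.3, -2.4]
gripper_width: 25.1
grasp_force: 59.7
```

arm_command:
  steps: [0,0,0.004,0,0,0,0.001,0,0,0,0.001,0,0,0,0.001,0,0,0,0,0,0,0,0,0]

```text
clock: 10.62
position: [558.1, -153.7, 86.6]
ee_rot: [-0.133, 0.991, 0.0, -0.0]
contact_force: [-1.7, 1.1, 1.8]
gripper_width: 24.9
grasp_force: 60.1
```

arm_command:
  steps: [0,0.0005,0,0,0,0.0005,0,0,0,0.0005,0,0,0,0,0,0,0,0,0,0]

```text
clock: 11.25
position: [558.5, -152.5, 86.6]
ee_rot: [-0.133, 0.991, -0.0, 0.001]
contact_force: [0.6, -2.3, 1.9]
gripper_width: 25.1
grasp_force: 60.1
```

arm_command:
  steps: [0,-0.0003,0,0,0,-0.0003,0,0,0,-0.0003,0,0,0,-0.0003,0,0,0,-0.0003,0,0,0,0,0,0]

```text
clock: 12.0
position: [558.4, -153.5, 86.3]
ee_rot: [-0.133, 0.991, 0.0, 0.0]
contact_force: [0.4, 3.4, 1.6]
gripper_width: 24.9
grasp_force: 60.2
```

arm_command:
  steps: [0,-0.0003,0,0,0,-0.0003,0,0,0,-0.0003,0,0,0,-0.0003,0,0,0,-0.0003,0,0,0,-0.0003,0,0,0,0,0,0]

```text
clock: 12.88
position: [558.5, -155.6, 86.2]
ee_rot: [-0.133, 0.991, 0.0, -0.0]
contact_force: [-0.5, 3.3, 2.2]
gripper_width: 25.2
grasp_force: 60.2
```

arm_command:
  steps: [0,0,-0.007,0,0,-0.012,0,0,0,-0.012,0,0,0,0,0,0,0,0,0,0]

```text
clock: 13.5
position: [564.7, -179.0, 92.9]
ee_rot: [-0.133, 0.991, 0.0, -0.0]
contact_force: [0.2, 0.8, -1.4]
gripper_width: 25.2
grasp_force: 59.6
```

arm_command:
  steps: [0,0,0.004,0,0,0,0.001,0,0,0,0.001,0,0,0,0.001,0,0,0,0,0,0,0,0,0]

```text
clock: 14.25
position: [565.0, -178.6, 86.6]
ee_rot: [-0.133, 0.991, 0.0, 0.0]
contact_force: [-2.4, 0.2, 1.4]
gripper_width: 24.9
grasp_force: 60.1
```

Contact again. Sweeping gently across the fourth slot.

arm_command:
  steps: [0,0.0005,0,0,0,0.0005,0,0,0,0.0005,0,0,0,0,0,0,0,0,0,0]

```text
clock: 14.88
position: [565.2, -177.5, 86.6]
ee_rot: [-0.133, 0.991, -0.0, 0.001]
contact_force: [0.0, -3.1, 1.9]
gripper_width: 25.0
grasp_force: 60.1
```

arm_command:
  steps: [0,-0.0003,0,0,0,-0.0003,0,0,0,-0.0003,0,0,0,-0.0003,0,0,0,-0.0003,0,0,0,0,0,0]

```text
clock: 15.62
position: [565.2, -178.4, 86.3]
ee_rot: [-0.133, 0.991, 0.0, 0.0]
contact_force: [1.1, 2.6, 2.4]
gripper_width: 24.9
grasp_force: 60.2
```

arm_command:
  steps: [0,-0.0003,0,0,0,-0.0003,0,0,0,-0.0003,0,0,0,-0.0003,0,0,0,-0.0003,0,0,0,-0.0003,0,0,0,0,0,0]

```text
clock: 16.5
position: [565.3, -180.6, 86.2]
ee_rot: [-0.133, 0.991, 0.0, -0.0]
contact_force: [-1.2, 2.3, 3.2]
gripper_width: 24.9
grasp_force: 60.2
```

arm_command:
  steps: [0,0,-0.015,0,0,0,-0.02,0,0,0,-0.02,0,0,0,0,0]

```text
clock: 17.0
position: [566.4, -180.9, 143.1]
ee_rot: [-0.133, 0.991, -0.001, 0.002]
contact_force: [-0.6, 0.2, -2.8]
gripper_width: 25.1
grasp_force: 59.6
```

```bash
python3 - <<'E'
from h import *
s=read_state();p=s["position"];print(s["clock"],p.round(1),s["contact_force"].round(1))
im=get_image("scene")
c=get_calibration("scene");T=np.linalg.inv(c["cam_to_world"])
q=T@np.r_[p[0],p[1],p[2]-10,1];u=c["camera_matrix"]@q[:3]/q[2];print(u,q[2])
x,y=int(u[0]),int(u[1]);cv2.imwrite("pics/s2.png",cv2.resize(im[y-45:y+45,x-55:x+55,::-1],None,fx=6.5,fy=6.5,interpolation=cv2.INTER_CUBIC));print(x-55,y-45)
E
```

```text
17.0 [ 566.4 -180.9  143.1] [-0.6  0.2 -2.8]
[281.61884872 207.31387452   1.        ] 921.2123163218434
226 162
```

View pics/s2.png

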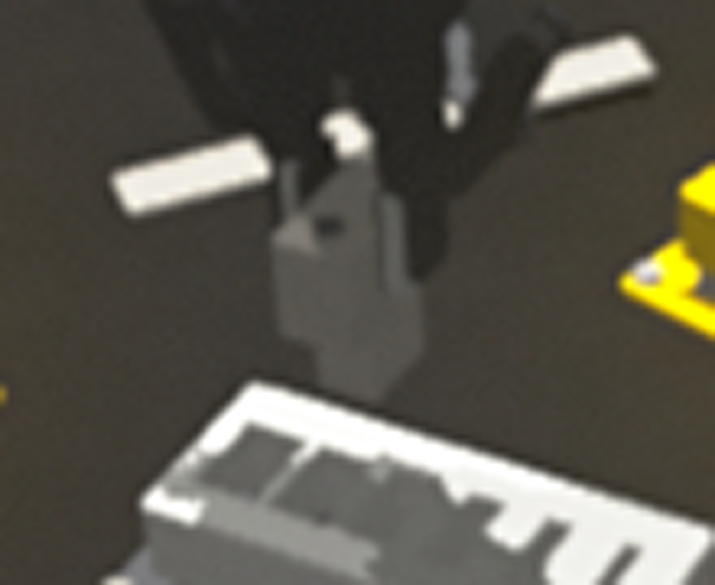

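The key is clear in the shade: head left edge at crop col 275, tongue left edge at col ~318, foot lowest point near (375,400). I'll compare these with the projections for the three thicknesses.

```bash
python3 - <<'E'
from h import *
c=get_calibration("scene");T=np.linalg.inv(c["cam_to_world"]);K=c["camera_matrix"]
a=np.radians(15.25);gx=np.array([np.cos(a),np.sin(a),0]);gy=np.array([-np.sin(a),np.cos(a),0]);o=np.array([566.,-180.8,105.4])
def pr(x,y,z):
    q=T@np.r_[o+gx*x+gy*y+[0,0,z],1];u=K@q[:3]/q[2];return (((u[:2]-[226,162])+.5)*6.5).round(0)
print("head end L,R at z28",pr(30,-13,28),pr(30,13,28),"top",pr(30,-13,64),"back",pr(-30,13,28))
for t in(12.5,16,19.5):print(t,"L top",pr(15,-t/2,28),"foot L,R",pr(15,-t/2,0),pr(15,t/2,0),"back R foot",pr(-15,t/2,0))
im=get_image("scene")
cv2.imwrite("pics/s3.png",cv2.resize(cv2.convertScaleAbs(im[188:226,262:298,::-1],alpha=3,beta=-120),None,fx=15,fy=15,interpolation=cv2.INTER_CUBIC))
E
```

```text
head end L,R at z28 [277. 340.] [353. 364.] top [266. 240.] back [452. 255.]
12.5 L top [322. 318.] foot L,R [329. 392.] [365. 403.] back R foot [414. 349.]
16 L top [317. 317.] foot L,R [324. 390.] [370. 405.] back R foot [419. 350.]
19.5 L top [312. 315.] foot L,R [319. 389.] [375. 407.] back R foot [424. 352.]
```

View pics/s3.png

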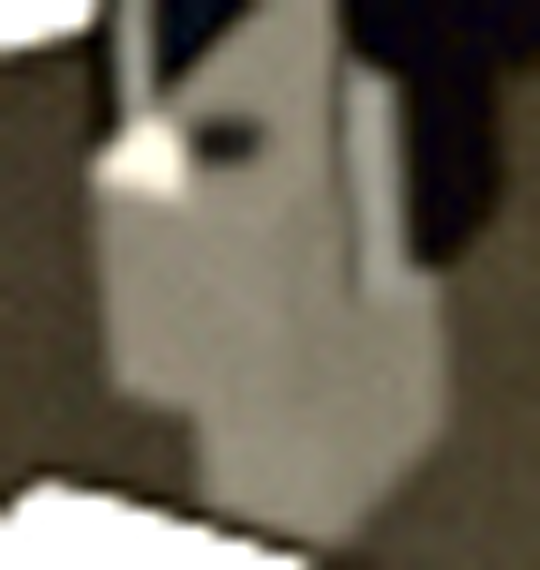

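The contrast-stretched crop shows the foot corner at (345,540) and the tongue's left edge at col ~205. Relative to the head corner these match the 19.5 mm tongue, so the fifth slot is the right one.

arm_command:
  steps: [0.0008,-0.0119,0,0,0,-0.0119,0,0,0,0,0.02,0,0,0,0.02,0,0,0,0.009,0,0,0,0,0,0,0,0,0]

```text
clock: 17.98
position: [571.7, -203.9, 93.1]
ee_rot: [-0.133, 0.991, -0.0, 0.001]
contact_force: [0.2, 0.6, -1.7]
gripper_width: 25.0
grasp_force: 59.6
```

arm_command:
  steps: [0,0,0.003,0,0,0,0.002,0,0,0,0.001,0,0,0,0.001,0,0,0,0,0,0,0,0,0]

```text
clock: 18.73
position: [571.1, -203.7, 85.3]
ee_rot: [-0.133, 0.991, -0.0, 0.0]
contact_force: [0.2, -0.1, -2.2]
gripper_width: 24.9
grasp_force: 59.6
```

It has entered freely. Lowering gently.

arm_command:
  steps: [0,0,0.003,0,0,0,0.003,0,0,0,0.003,0,0,0,0,0]

```text
clock: 19.23
position: [570.9, -203.7, 75.9]
ee_rot: [-0.133, 0.991, 0.0, -0.0]
contact_force: [0.2, -1.2, -2.6]
gripper_width: 24.9
grasp_force: 59.6
```

arm_command:
  steps: [0,0,0.003,0,0,0,0.003,0,0,0,0.003,0,0,0,0.003,0,0,0,0,0]

```text
clock: 19.85
position: [571.0, -203.7, 64.0]
ee_rot: [-0.133, 0.991, -0.0, -0.0]
contact_force: [0.2, 0.0, -3.0]
gripper_width: 25.2
grasp_force: 59.5
```

arm_command:
  steps: [0,0,0.002,0,0,0,0.001,0,0,0,0.001,0,0,0,0.001,0,0,0,0,0,0,0,0,0]

```text
clock: 20.6
position: [571.1, -203.7, 59.5]
ee_rot: [-0.133, 0.991, -0.0, 0.0]
contact_force: [0.2, -0.4, -1.2]
gripper_width: 24.9
grasp_force: 59.7
```

arm_command:
  steps: [0,0,0,0,0,0,0,0,0,0,0,0,0,0,0,0]
  grip: 0.05

```text
clock: 21.1
position: [571.0, -203.6, 59.4]
ee_rot: [-0.133, 0.991, 0.0, 0.0]
contact_force: [0.3, 0.8, 0.4]
gripper_width: 49.9
grasp_force: 0.0
```

arm_command:
  steps: [0,0,-0.01,0,0,0,-0.02,0,0,0,-0.03,0,0,0,-0.03,0,0,0,-0.03,0,0,0,0,0,0,0,0,0]

```text
clock: 21.98
position: [570.6, -203.4, 179.1]
ee_rot: [-0.133, 0.991, 0.0, -0.0]
contact_force: [-0.4, -0.1, -0.4]
gripper_width: 50.0
grasp_force: 0.0
```

```bash
python3 g.py w4; python3 - <<'E'
import cv2
im=cv2.imread("pics/w4.png")
cv2.imwrite("pics/w4c.png",cv2.resize(im[140:340,190:490],None,fx=2.6,fy=2.6))
E
```

```text
21.975 [ 570.6 -203.4  179.1] [-1.329e-01  9.911e-01  3.000e-04 -2.000e-04] [-0.44 -0.06 -0.4 ]
```

View pics/w4c.png

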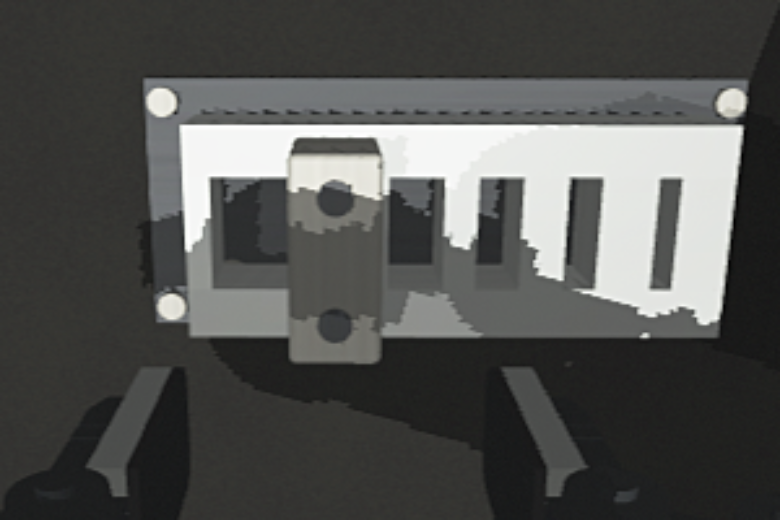

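The key's head sits square over the fifth slot, with dots at (335,198) and (335,325). The four narrower slots to its right and the widest to its left are free, and the gripper is clear.

```bash
python3 -c "
from bench import *
print(job_done())"
```

```text
the job is handed in; nothing more can be done
None
```

The cradle's key did not enter slots 0–3; it went into the fifth (21 mm) slot, and I left it there seated, upright and released, then handed the job in at about 22 s of the 64 s allowed (no verdict was returned).

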